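Set the cup press one notch higher and lock it

TASK

The next cups are taller: lift the press head by its bar until the pawl catches the next notch up, only one notch, lower it onto that and let go. Then lock it: pull the black bar knob on the sloping face straight out, turn it clockwise to the other stud, push it fully home again and let go. Leave the cups and the flask as they stand.

Things in the scene. Friction and masses are not known exactly. Their poses are not given: they have to be found in the camera images.
- press: Bench cup press, fixed to the table. Origin: underside centre of its grey base plate (200 x 360 x 15 mm), on the column's axis; x points away from the robot at yaw 0, y to the left, z up. The steel column (30 x 50 mm, top at 320 mm) has 5 upward-facing teeth on its +x side, 30 mm apart. The round anvil (86 mm wide, at y = -115 mm) stands on the right; the lock housing (85 x 85 mm sloping face, centre at -35, +115, +75 mm) stands on the left.
- handle_grip (a point): Middle of the head's lifting bar: a level round steel rod, 16 mm thick, that juts 100 mm from the head towards -x of the press and ends in a black knob 24 mm wide and 8 mm long. This point is on the rod's axis, 85 mm from the column's axis; 42 mm of bare rod lie beyond it towards the tip and 55 mm towards the head. x along the rod, towards the head. It starts 150 to 210 mm above the table, resting on one of the three lowest teeth, and is free of anything above it.
- head (a joint): Height of the head, m: 0 on the lowest tooth, 0.03, 0.06, 0.09, 0.12 on the next ones (within 2 mm); top stop 0.135. Weighs 0.5 to 0.9 kg; lifting takes up to 12 N. The pawl snaps over the next tooth about 35 mm above the head's rest (over the second at 65 mm): lift 40 to 55 mm, then lower until the pawl bears on the tooth, 30 mm above the start. Lifted less, it sinks back or half-catches.
- pawl (a joint): Swing of the sprung steel pawl on the +x side of the head, rad: near 0 when it lies in a notch, up to about 0.25 while it rides over a tooth. It needs no handling.
- knob_grip (a point): Middle of the black bar knob (50 mm long, 12 mm thick, 26 mm tall along its axis) on the sloping face. x lies along the bar; z is the knob's axis, pointing out of the face, leaning 38 degrees from vertical towards -x of the press (towards the robot). With the knob home this point is 28 mm off the face; the bar reaches from 15 mm below to 10 mm above this point, so the face is clear 13 mm under the bar except for its 18 mm shaft.
- lock_pull (a joint): How far the knob is pulled out along its axis, m: 0 home, 0.012 fully out. It stays where it is left; friction about 3 N. It must be out more than 9 mm to turn.
- lock_turn (a joint): Turn of the knob, rad, clockwise seen from outside the face: 0 unlocked (start), 1.05 locked, end stops at both. It goes home only within about 0.1 of either end.
- cup_a: Bystander: loose aluminium cup, 88 mm wide, 95 mm tall, origin at the centre of its foot; right of the press.
- cup_b: Bystander: the same sort of cup, left of the press.
- flask: Bystander: grey drinking flask, 70 mm wide, 190 mm tall, origin at the centre of its foot; beyond the press.

How it is judged:
By the outcome, as a careful person would: the job done as asked, in the order asked, and still so for the second after the job is handed in, with the robot touching nothing.
It also fails if it takes over 42 s, if anything falls off the work surface, if the arm or the gripper's body presses on something with over 40 N, if the wrist force passes 120 N, or if a joint passes its speed limit or range.

ROBOT

A 6-joint arm with a two-finger parallel gripper is mounted at the origin on the work surface. World frame = base frame: x ahead of the robot, y to its left, z up, the work surface at z = 0. Lengths are in m, angles in rad, forces in N, time in s.
With the tool pointing down it reaches from about 0.275 to 0.875 m from the base axis. Payload 12.5 kg.
Tool frame: the origin (TCP) lies at the very end of the fingers, on their centre line; the grasp point (between the pads) lies 19 mm behind it; z points along the fingers, y is the line along which they close (so a half turn about z gives the same grasp; the last joint's range is limited). The gripper opens to 85 mm and grips with 20 to 120 N. Pads are 22 mm wide; open, the fingers measure 114 mm over their backs; the gripper's body (76 mm by 85 mm) begins 54 mm behind the grasp point. The pads swing forward as they close: fully open they stand 13 mm farther back than shut.
Start: joints at [-1.397, 0.351, 1.652, -0, 1.139, -0.085], TCP at [0.141, -0.532, 0.231] pointing down, gripper open.
Joint ranges: [-2.75, 2.75], [-0.79, 2.1], [0.01, 2.65], [-1.57, 4.71], [0.07, 3.14], [-2.87, 2.87]. Speed limits (rad/s): [2.22, 2.22, 2.79, 3.14, 3.14, 3.14].

INTERFACE

Orientations are given as a 3x3 rotation matrix whose columns are the frame's x, y, z axes.
In Python, from bench import manip gives the robot as it stands. Calls block until the motion is done:
- manip.move_ptp(position, orientation): joint-space move of the TCP to a pose.
- manip.move_l(position, attitude=None, max_speed=0.15): straight line of the TCP; attitude=None keeps the orientation; max_speed is the mean speed in m/s.
- manip.move_j(angles): joint-space move.
- manip.set_gripper(opening, effort=None): opening from 0.0 (shut) to 1.0 (fully open); effort is the grip in N (None keeps the last); returns when the fingers have stopped.
- manip.dwell(seconds).
- manip.inverse_kinematics(position, orientation): joint angles nearest the present ones, or None.
- manip.grab_frame(name): name is "side" or "top"; returns (picture, depth): 480x640x3 uint8, red, green, blue; 480x640 float32, m along the optical axis (not along the pixel's ray), 0 where there is no reading.
- manip.get_calibration(name): a dict with "camera_matrix" (3x3 intrinsics, pixels), "R" (3x3) and "t" (3): a world point X has camera coordinates R X + t. Camera axes: x right, y down, z forward; pixel columns grow to the right and rows downward; lengths in m; the calibration is good to about 2 mm. A picture is of the moment at which its call begins. get_calibration takes no time and is no camera call.
A pose or a line that the arm cannot do raises manip.Unreachable and nothing moves.
- manip.sign_off(): hands the job in; it is judged then, once.
Trained networks look in the newest picture that a camera, given by its name, has taken for a name from the list of things; names that differ only in an ending like _2 or _b are one class to them, and where a whole thing is asked for, a point or a joint stands for the part that bears it (a point fixed in the world has none). Each returns a list of dicts, best first, with "confidence" (0 to 1); they miss things now and then, are a little off and sometimes report something else, mostly with a low value. They report only what shows in the picture. A call takes as long as a camera call.
- manip.look_for(camera, name): "at" ([x, y, z] in m, in world coordinates, good to about 4 mm: the middle of the surface that is visible of it).
Readings, each from a call of its own:
- manip.current_time(): time.
- manip.current_qpos(): joint angles.
- manip.current_joint_vel(): joint speeds.
- manip.current_joint_torque(): joint torques, N m.
- manip.current_ee_pos(): TCP position.
- manip.current_tcp_rot(): TCP orientation.
- manip.current_force(): force on the tool from outside, world axes, zero at the start.
- manip.current_ft_torque(): the same for the moment, N m.
- manip.current_grip_width(): opening from 0.0 (shut) to 1.0 (fully open).
- manip.current_grip_force(): force on a finger pad.
Only numpy, scipy, OpenCV 4.12 (cv2) and the standard library are available. Lean on these libraries where they do the work, as an engineer would, in place of code of your own. Each camera call takes 0.05 s, during which the arm holds its last target. There are 200 camera calls.

## Working session

There is one attempt and no reset: what is moved stays moved. The work goes in short steps, each a Python script; the robot and the scene stay as the last script left them, time stands still between calls to the robot, and variables do not carry over. Pictures are saved under pics/ and viewed, at most 10 in all, crops included, and the job is handed in when it is done.

```bash
mkdir -p pics; cat > h.py <<'E'
import numpy as np, cv2
from bench import manip
def snap(cam,fn):
    im,d=manip.grab_frame(cam); cv2.imwrite(f'pics/{fn}.png',im[:,:,::-1]); np.save(f'pics/{fn}.npy',d); return im,d
def world(cam,d):
    c=manip.get_calibration(cam); K=c["camera_matrix"];v,u=np.mgrid[:480,:640]
    P=np.stack([(u-K[0][2])/K[0][0]*d,(v-K[1][2])/K[1][1]*d,d],-1)
    return (P-np.array(c["t"]))@np.array(c["R"])
E
python3 - <<'E'
from h import *
for c in("side","top"):
    snap(c,c+"0")
    for n in("press","handle_grip","knob_grip","cup_a","flask"):
        print(c,n,[(np.round(r["at"],3).tolist(),round(r["confidence"],2)) for r in manip.look_for(c,n)][:3])
print(manip.current_time())
a=np.hstack([cv2.imread('pics/side0.png'),cv2.imread('pics/top0.png')])
E
```

```text
side press [([0.54, 0.079, 0.027], 0.8)]
side handle_grip [([0.492, 0.163, 0.099], 0.54)]
side knob_grip [([0.49, 0.161, 0.102], 0.7)]
side cup_a [([0.61, -0.219, 0.081], 0.67), ([0.579, 0.351, 0.061], 0.58)]
side flask []
top press [([0.549, 0.042, 0.016], 0.76), ([0.599, 0.048, 0.152], 0.65), ([0.587, -0.238, 0.023], 0.24)]
top handle_grip [([0.547, -0.004, 0.171], 0.69)]
top knob_grip []
top cup_a [([0.583, 0.364, 0.034], 0.82), ([0.59, -0.24, 0.024], 0.68)]
top flask [([0.704, -0.083, 0.125], 0.98)]
0.6
```

View pics/side0.png

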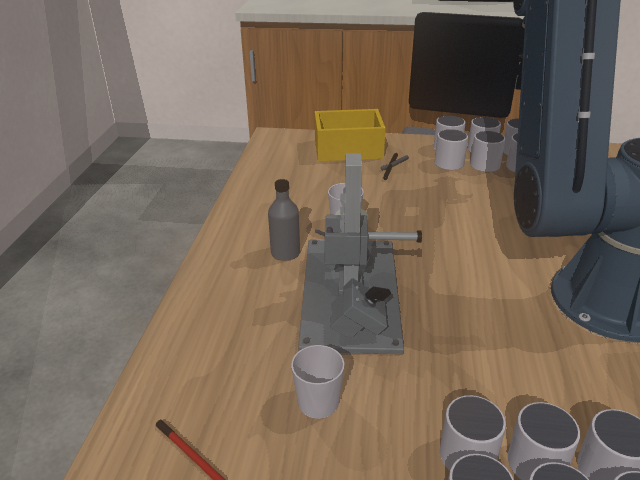

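View pics/top0.png

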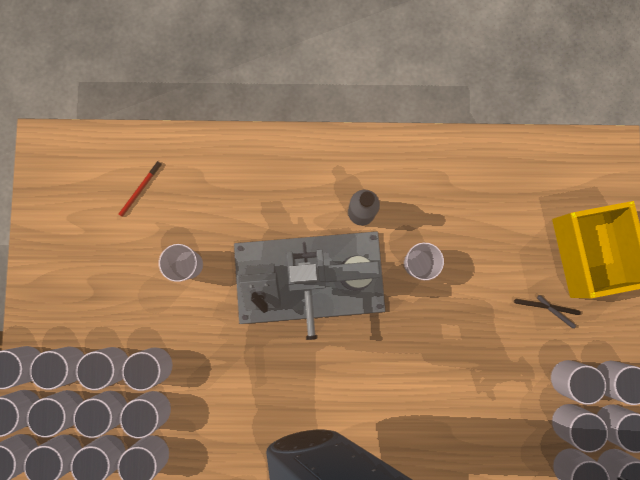

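Side: rod from (368,237) to (420,237), bar knob at (378,295). Top: plate corners are about (235,242), (382,232), (384,312), (240,323); the rod runs (308,290)–(311,337) and the bar knob is at (259,301). Next I'll measure the press pose, rod and knob from depth.

```bash
python3 - <<'E'
from h import *
d=np.load('pics/top0.npy');W=world('top',d);im=cv2.imread('pics/top0.png').astype(int)
def reg(W,a,b,c,e,z0,z1):
    m=np.zeros(W.shape[:2],bool);m[b:e,a:c]=1
    return m&(W[...,2]>z0)&(W[...,2]<z1)
m=reg(W,228,225,392,330,.009,.021);print(m.sum(),np.median(W[m][:,2]))
r=cv2.minAreaRect(W[m][:,:2].astype(np.float32));print('plate',r)
m=reg(W,280,255,330,290,.31,.33);print('coltop',W[m].mean(0),m.sum(),np.ptp(W[m],0))
m=reg(W,298,292,322,345,.12,.25);P=W[m];print('rod',m.sum(),P.min(0),P.max(0))
for x in np.arange(P[:,0].min(),P[:,0].max(),.012):
    q=P[(P[:,0]>=x)&(P[:,0]<x+.012)]; print(np.round([x,q[:,0].mean(),q[:,1].mean(),q[:,1].min(),q[:,1].max(),q[:,2].max()],4),len(q))
m=reg(W,245,285,280,318,.05,.16)&(im.max(2)<55);P=W[m];print('knob top',m.sum(),P.mean(0),P.min(0),P.max(0))
d=np.load('pics/side0.npy');W=world('side',d);im=cv2.imread('pics/side0.png').astype(int)
m=reg(W,355,280,398,310,.05,.16)&(im.max(2)<55);P=W[m];print('knob side',m.sum(),P.mean(0),P.min(0),P.max(0))
m=reg(W,372,228,426,246,.12,.25);P=W[m];print('rod side',m.sum(),P.mean(0),P.min(0),P.max(0))
for n,bx in (('top0',(225,225,395,345)),('side0',(300,220,430,350))):
    i=cv2.imread(f'pics/{n}.png')[bx[1]:bx[3],bx[0]:bx[2]];cv2.imwrite(f'pics/{n}c.png',cv2.resize(i,None,fx=4,fy=4,interpolation=2))
E
```

```text
7196 0.015000674158629936
plate ((0.5589795708656311, 0.04352554678916931), (0.21791625022888184, 0.36062395572662354), 5.438052177429199)
coltop [0.55001453 0.04254578 0.31987278] 434 [0.03222666 0.05090131 0.01443842]
rod 362 [0.41227855 0.0178393  0.14798941] [0.51340318 0.04542361 0.16689355]
[0.4123 0.4176 0.03   0.0178 0.0418 0.1669] 57
[0.4243 0.4303 0.031  0.0244 0.0376 0.1609] 42
[0.4363 0.4423 0.0323 0.0247 0.0401 0.1615] 40
[0.4483 0.454  0.0333 0.0269 0.0403 0.1614] 41
[0.4603 0.4669 0.0341 0.0271 0.0426 0.1617] 42
[0.4723 0.4782 0.0357 0.0273 0.0427 0.1608] 38
[0.4843 0.4908 0.0366 0.0295 0.0453 0.1608] 44
[0.4963 0.5023 0.0381 0.0298 0.0453 0.1621] 37
[0.5083 0.5112 0.0387 0.0322 0.0454 0.1637] 21
knob top 148 [0.4893383  0.1504228  0.10216736] [0.46848646 0.13668755 0.08447219] [0.50951193 0.1655333  0.11904914]
knob side 278 [0.48996821 0.15955143 0.09719012] [0.46632274 0.13028552 0.05760262] [0.51294513 0.17559947 0.11823901]
rod side 417 [0.4586279  0.04010544 0.15233708] [0.41148098 0.02525006 0.14140053] [0.50952915 0.05119683 0.16151155]
```

View pics/top0c.png

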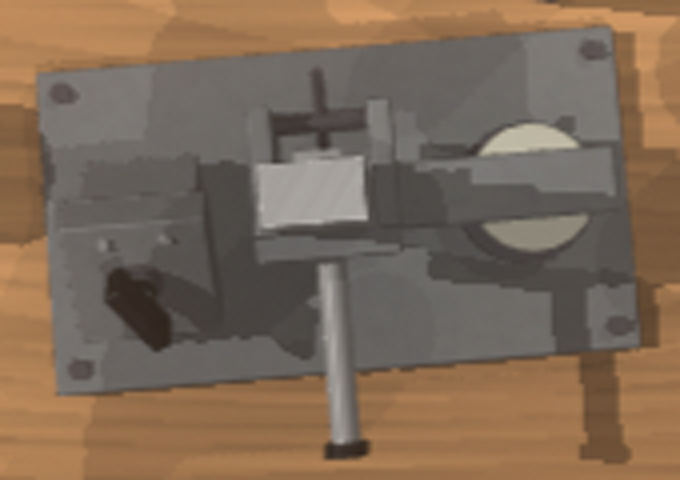

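View pics/side0c.png

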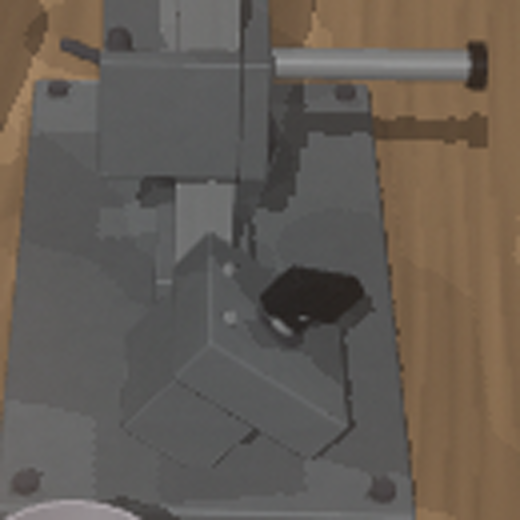

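Top crop: both studs sit uphill, at (105,243) and (168,238). The bar's upper end points at the left stud, so clockwise swings it to the right stud. Side crop confirms the level rod and the head near the lowest tooth. Depth gives the press at (0.550, 0.0425) with yaw 5.4°. The rod axis is at z≈0.153, which fits the lowest tooth, and the plate and column sizes match. Next: check the bar direction and IK, then grasp the rod.

```bash
cat >> h.py <<'E'
yaw=np.deg2rad(5.44);c,s=np.cos(yaw),np.sin(yaw)
Rp=np.array([[c,-s,0],[s,c,0],[0,0,1]]);O=np.array([.550,.0425,0])
pw=lambda p:O+Rp@np.array(p,float)
a=np.deg2rad(38);U=Rp@[np.cos(a),0,np.sin(a)];Y=Rp@[0,1,0];N=Rp@[-np.sin(a),0,np.cos(a)]
KG=pw([-.035,.115,.075])+.028*N
def krot(ang,flip=1): # bar angle from uphill towards left
    x=flip*(U*np.cos(ang)+Y*np.sin(ang)); return np.column_stack([x,np.cross(-N,x),-N])
def hrot(flip=1):
    x=flip*Rp[:,0];z=np.array([0,0,-1.]);return np.column_stack([x,np.cross(z,x),z])
HG=pw([-.088,0,.153])
E
python3 - <<'E'
from h import *
print('KG',KG,'HG',HG)
for n,bx in (('top',(225,225,300,325)),('side',(340,270,405,320))):
    W=world(n,np.load(f'pics/{n}0.npy'));im=cv2.imread(f'pics/{n}0.png').astype(int)
    m=np.zeros(W.shape[:2],bool);m[bx[1]:bx[3],bx[0]:bx[2]]=1
    Q=W-KG;h=Q@N
    m&=(h>-.012)&(h<.02)&(im.max(2)<60)&(np.linalg.norm(Q,axis=2)<.04)
    P=np.stack([Q[m]@U,Q[m]@Y],1); t=P[h[m]>.004]
    for nm,p in(('all',P),('top',t)):
        if len(p)>8:
            r=cv2.minAreaRect(p.astype(np.float32)*1000);vv=np.linalg.eigh(np.cov(p.T))[1][:,1];print(n,nm,len(p),r,np.rad2deg(np.arctan2(vv[1],vv[0])))
    print(np.percentile(h[m],[2,50,98]))
for f in(1,-1):
    print('h',f,manip.inverse_kinematics(HG+[0,0,.08],hrot(f)))
    for g in(30,0,-30): print('k',f,g,manip.inverse_kinematics(KG-.019*N*1+.0*N,krot(np.deg2rad(g),f)))
E
```

```text
KG [0.48709438 0.15202966 0.0970643 ] HG [0.46239635 0.03415731 0.153     ]
top all 169 ((3.5945377349853516, -0.842376708984375), (49.028987884521484, 13.400992393493652), 28.99872398376465) -149.14826287012494
top top 99 ((3.195314407348633, -0.7613410949707031), (48.409210205078125, 12.872160911560059), 28.998722076416016) -149.65597156915894
[-0.01091394  0.00604712  0.01184265]
side all 228 ((0.5261974334716797, 3.4209060668945312), (53.118953704833984, 13.62181282043457), 32.9368896484375) -152.5429766118404
side top 100 ((0.3749885559082031, 3.322946548461914), (52.75862121582031, 13.62181282043457), 32.9368896484375) -150.40150893917195
[-0.01127678  0.00240053  0.00993524]
h 1 [-2.67224384e-02  1.90823492e-01  1.86264636e+00 -4.44089210e-16
  1.08812281e+00  1.44912798e+00]
k 1 30 [ 0.26019938  0.43062044  2.25298056  3.61796228  0.22269857 -2.42997811]
k 1 0 [ 0.26019938  0.43062044  2.25298056  3.61796228  0.22269857 -1.90637933]
k 1 -30 [ 0.26019938  0.43062044  2.25298056  3.61796228  0.22269857 -1.38278055]
h -1 [-2.67224384e-02  1.90823492e-01  1.86264636e+00 -4.44089210e-16
  1.08812281e+00 -1.69246468e+00]
k -1 30 [0.26019938 0.43062044 2.25298056 3.61796228 0.22269857 0.71161455]
k -1 0 [0.26019938 0.43062044 2.25298056 3.61796228 0.22269857 1.23521332]
k -1 -30 [0.26019938 0.43062044 2.25298056 3.61796228 0.22269857 1.7588121 ]
```

The bar angle of +30° is confirmed, and the knob centre is within 2 mm of the model. Next: grasp the rod, lift it and lower it.

```bash
cat >> h.py <<'E'
KG=KG+.0018*U+.0012*Y
E
python3 - <<'E'
from h import *
R=hrot(1);T=HG-[0,0,.019]
F=lambda:np.round(manip.current_force(),1)
manip.move_ptp(T+[0,0,.12],R);manip.set_gripper(.6,60)
manip.move_l(T,max_speed=.12);print(F())
manip.set_gripper(0,60);f0=F();print('grip',f0,manip.current_grip_width()*85,manip.current_grip_force())
manip.move_l(T+[0,0,.047],max_speed=.06);manip.dwell(.2);f1=F();print('up',f1,manip.current_ee_pos())
manip.move_l(T+[0,0,.033],max_speed=.04)
for dz in np.arange(.033,.0265,-.001):
    manip.move_l(T+[0,0,dz],max_speed=.02);manip.dwell(.1);f=F();print(round(dz,3),f)
    if f[2]>f0[2]+1: break
print(manip.current_time());snap('side','lift')
i=cv2.imread('pics/lift.png')[130:360,260:470];cv2.imwrite('pics/liftc.png',cv2.resize(i,None,fx=2.5,fy=2.5))
E
```

```text
[0.3 0.2 1. ]
grip [-0.5 11.7  4.6] 14.20276509941684 58.38668704032898
up [ 3.3 10.5 -7.1] [0.46246124 0.03535305 0.18075449]
0.033 [ 4.7 11.3 -9.2]
0.032 [  4.5  11.1 -10. ]
0.031 [ 2.2 10.3 -4.8]
0.03 [-1.  10.9  5.1]
0.029 [-5.5 10.9 14.1]
8.3083
```

View pics/liftc.png

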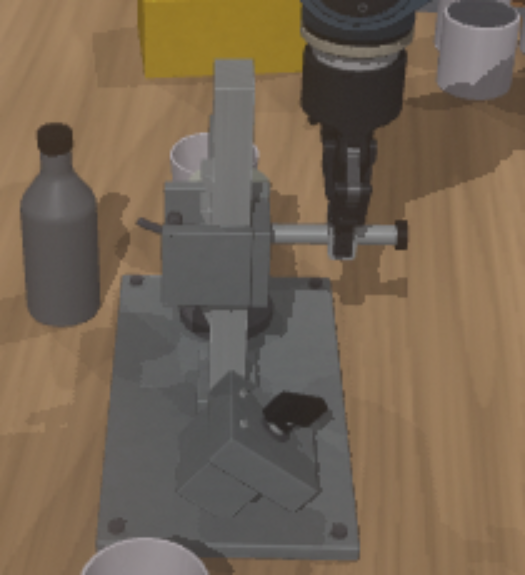

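The head bears on the tooth 30 mm up: the force turns upward at +30 mm, and the rod is level in the fingers at (340,235). Next: release, retreat, verify the height and check the IK along the knob approach.

```bash
python3 - <<'E'
from h import *
T=HG-[0,0,.019]
manip.set_gripper(.6);manip.move_l(T+[0,0,.15],max_speed=.2)
im,d=snap('side','rel');W=world('side',d)
Q=(W-O)@Rp
m=(Q[...,0]<-.05)&(Q[...,0]>-.11)&(abs(Q[...,1])<.015)&(Q[...,2]>.13)&(Q[...,2]<.215)
P=Q[m];print('rod',m.sum(),P.min(0),P.max(0), 'at start: side zmax .1615')
q=manip.current_qpos();print(np.round(q,2),manip.current_time())
for r in(.15,.1,.06,.03,.015,0): print(r,np.round(manip.inverse_kinematics(KG+(r-.019)*N,krot(np.pi/6,-1)),3))
E
```

```text
rod 248 [-0.10996128 -0.0060629   0.16935983] [-0.05100191  0.0133381   0.18854368] at start: side zmax .1615
[-0.03  0.14  1.8  -0.    1.21  1.45] 9.6083
0.15 [ 0.319 -0.02   2.367 -0.768  0.198 -1.158]
0.1 [ 0.297  0.137  2.344 -1.512  0.124 -0.423]
0.06 [0.282 0.259 2.313 4.078 0.142 0.263]
0.03 [0.272 0.346 2.283 3.793 0.179 0.543]
0.015 [0.267 0.388 2.267 3.704 0.199 0.63 ]
0 [0.263 0.429 2.249 3.636 0.218 0.695]
```

```bash
python3 - <<'E'
from h import *
for n in('side0','rel'):
    Q=(world('side',np.load(f'pics/{n}.npy'))-O)@Rp
    for nm,b in(('rod',(-.10,-.05,-.015,.015)),('headtop',(-.03,.03,.02,.05))):
        m=(Q[...,0]<b[1])&(Q[...,0]>b[0])&(Q[...,1]>b[2])&(Q[...,1]<b[3])&(Q[...,2]>.13)&(Q[...,2]<.215)
        print(n,nm,m.sum(),np.round(np.percentile(Q[m][:,2],[1,50,99]),4))
F=lambda:(np.round(manip.current_force(),1),np.round(manip.current_ft_torque(),2))
manip.move_j([.28,-.25,2.33,0,.142,1.45]);print(manip.current_ee_pos())
manip.move_j([.28,-.25,2.33,4.08,.142,.263]);print(manip.current_ee_pos())
manip.set_gripper(.5,80)
manip.move_ptp(KG+(.06-.019)*N,krot(np.pi/6,-1))
print(np.round(manip.current_qpos(),3),manip.current_time())
snap('side','pre')
i=cv2.imread('pics/pre.png')[200:370,300:440];cv2.imwrite('pics/prec.png',cv2.resize(i,None,fx=4,fy=3.5))
E
```

```text
side0 rod 202 [0.143  0.1532 0.1587]
side0 headtop 956 [0.1306 0.1676 0.2139]
rel rod 209 [0.1699 0.1825 0.1877]
rel headtop 1098 [0.1346 0.1774 0.2133]
[0.42248923 0.16962513 0.32115457]
[0.45839554 0.14874005 0.37340089]
[0.282 0.257 2.312 4.078 0.143 0.263] 15.1917
```

View pics/prec.png

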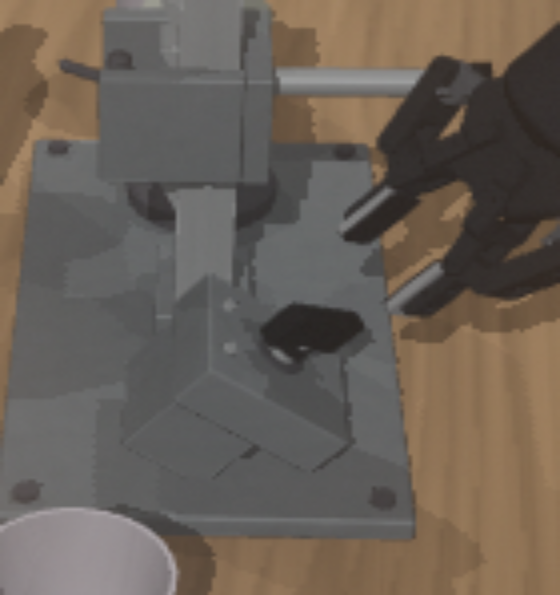

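The rod rose 29 mm, so it moved exactly one notch. The fingers, at (345,235) and (395,305), stand on either side of the bar knob (310,330) and are aligned with its axis. Next: grip, pull, turn.

```bash
python3 - <<'E'
from h import *
def F(l):
    f=np.array(manip.current_force());m=np.array(manip.current_ft_torque());print(l,'u,y,n',np.round([f@U,f@Y,f@N],1),'Mn',round(float(m@N),2),round(manip.current_time(),1))
G=KG+(.002-.019)*N
manip.move_l(G,max_speed=.06);F('at')
manip.set_gripper(0,80);F('grip');print(manip.current_grip_width()*85,manip.current_grip_force())
for r in(.006,.012): manip.move_l(G+r*N,max_speed=.03);F(r)
print((np.array(manip.current_ee_pos())-G)@N)
q=np.array(manip.current_qpos());t=np.array(manip.inverse_kinematics(G+.012*N,krot(-np.pi/6,-1)));print(np.round(q,3),np.round(t,3))
for k in(.33,.67,1.0):
    manip.move_ptp(G+.012*N,krot(np.pi/6-k*np.pi/3,-1));F(k)
snap('side','turn')
i=cv2.imread('pics/turn.png')[200:370,300:440];cv2.imwrite('pics/turnc.png',cv2.resize(i,None,fx=4,fy=3.5))
E
```

```text
at u,y,n [ 0.3  0.2 -0.4] Mn 0.01 16.4
grip u,y,n [-0.1  6.8  5.7] Mn -0.08 16.7
10.46956597008915 78.29771608114243
0.006 u,y,n [-1.2  7.3  2.3] Mn -0.05 17.1
0.012 u,y,n [-1.4  6.7  2.7] Mn -0.04 17.4
0.012268101689686088
[0.268 0.39  2.266 3.699 0.199 0.635] [0.267 0.391 2.265 3.699 0.201 1.682]
0.33 u,y,n [-0.9  4.5  2.5] Mn -0.15 17.9
0.67 u,y,n [-4.9 -1.7  0.3] Mn 0.0 18.3
1.0 u,y,n [  2.7 -15.2   0.7] Mn 0.15 18.7
```

View pics/turnc.png

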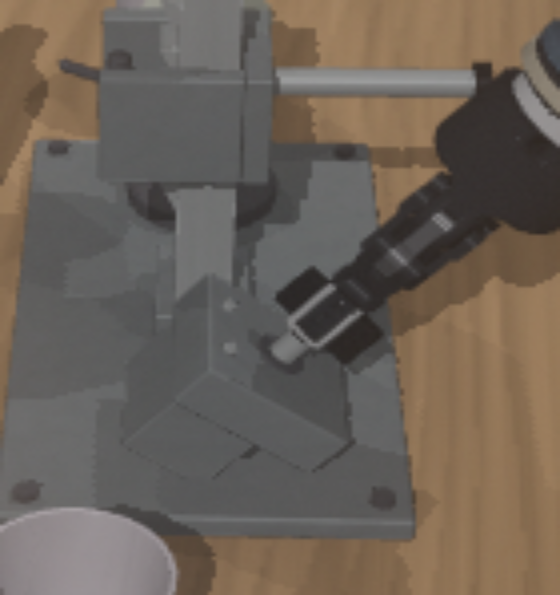

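The knob is out, with its shaft showing at (290,345), and turned so the bar's upper end points at the far stud. Next: ease the side load and push it home.

```bash
python3 - <<'E'
from h import *
def F(l):
    f=np.array(manip.current_force());m=np.array(manip.current_ft_torque());print(l,'u,y,n',np.round([f@U,f@Y,f@N],1),'Mn',round(float(m@N),2),'pos',np.round((np.array(manip.current_ee_pos())-G)@N,4));return f@N
G=KG+(.002-.019)*N-.0012*Y
A=krot(-np.pi/6,-1)
manip.move_l(G+.012*N,A,max_speed=.02);F('ease')
for r in(.008,.004,.002,.001,0,-.001,-.002):
    manip.move_l(G+r*N,A,max_speed=.03);manip.dwell(.05)
    if F(r)>22: break
manip.set_gripper(.5);F('open')
manip.move_l(G+.055*N,A,max_speed=.1)
print(manip.current_time());im,d=snap('side','home');W=world('side',d)
Q=W-KG;h=Q@N;m=(h>-.02)&(h<.022)&(np.linalg.norm(Q,axis=2)<.035)&(im.max(2)<60)
P=np.stack([Q[m]@U,Q[m]@Y],1);v=np.linalg.eigh(np.cov(P.T))[1][:,1]
print(m.sum(),np.rad2deg(np.arctan2(v[1],v[0])),np.percentile(h[m],[2,50,98]),'start h98 .0099')
i=cv2.imread('pics/home.png')[200:370,300:440];cv2.imwrite('pics/homec.png',cv2.resize(i,None,fx=4,fy=3.5))
E
```

```text
ease u,y,n [-11.5  10.   -0.5] Mn -0.04 pos 0.012
0.008 u,y,n [-0.6  3.8 -3.7] Mn 0.03 pos 0.0079
0.004 u,y,n [-4.   4.7 -1.2] Mn 0.03 pos 0.0039
0.002 u,y,n [-9.9  9.1 -3.3] Mn 0.02 pos 0.002
0.001 u,y,n [ 2.5  0.3 -1.6] Mn 0.03 pos 0.001
0 u,y,n [-9.4  8.6  6.8] Mn 0.1 pos 0.0003
-0.001 u,y,n [-1.7  3.7 28.3] Mn 0.1 pos 0.0
open u,y,n [ 0.5 -1.2  0.3] Mn 0.02 pos -0.0011
22.0083
361 151.1164476040408 [-0.01792982 -0.00153661  0.00981101] start h98 .0099
```

View pics/homec.png

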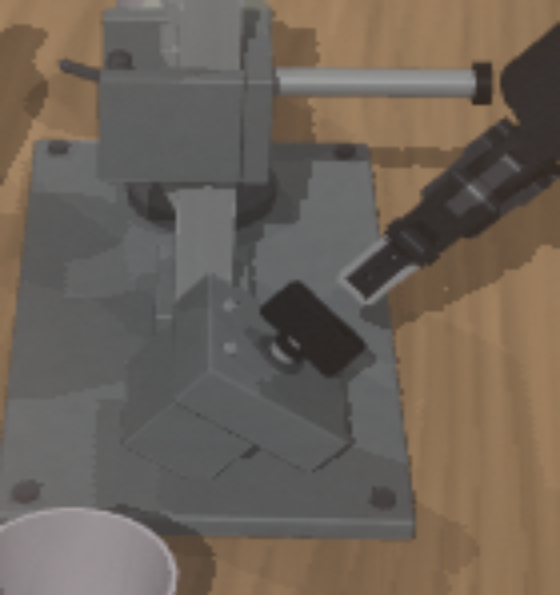

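The bar (315,328) is now at −29°, back at its home height (stop force 28 N, same height as at the start). The head is one notch up and the gripper is clear, so I'm handing in.

```bash
python3 - <<'E'
from h import *
print(manip.sign_off(),manip.current_time())
E
```

```text
the job is handed in; nothing more can be done
the job is handed in; nothing more can be done
```

The head is up one notch (rod measured 29 mm higher) and the lock knob was pulled out, turned clockwise to the other stud and pushed fully home; the cups and flask were not touched, and the job was handed in at about 22 s.

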